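# Load the waiting pedal body into the drill jig

### The job

A pedal body is waiting in the lane of the aluminium drill jig. First slide the gate's round knob back, towards the robot, to its end stop so that the lane is open; then slide the stepped stop bar by its grip to the end stop that suits the waiting pedal: all the way towards the robot for the long pedal, all the way to the far side for the short one. Then push the pedal along the lane until it is fully home against the stop bar, and last swing the drill-bush arm over it to its stop; leave the pedal on the tray and everything else on the bench where it is.

Things in the scene. Friction and masses are not known exactly. Their poses are not given: they have to be found in the camera images.
- jig: Aluminium drill jig fixed to the bench. Its frame ('jig' below, mm): origin on the bench, z up, x away from the robot, y to the robot's left along the lane, the way the pedal is pushed. Base plate 8 thick, x -135..135, y -195..175. Two rails, 10 thick, tops at z 26, y -180..84, inner faces at x -47 and 47, form the lane, open at its -y end. Nothing is higher than z 83
- lane_home (a point): Point on the lane floor (z 8 mm) at jig (0, 50): where the centre of the pedal's underside is when it is home, whichever its size
- pedal_long: Long pedal body, black plastic frame 110 mm long (its y axis), 90 wide (x), 20 high (longer than wide), 0.15 to 0.31 kg, flat ends; too big to grip, it is pushed flat on its end. Origin: centre of the underside. One of the two pedals waits in the lane at about jig (0, -106) mm, before the closed gate; the other lies on the tray, at jig y below -270, and stays there
- pedal_short: Short pedal body, the same but 80 mm long (its y axis; shorter than wide), 0.12 to 0.26 kg. Origin: centre of the underside
- gate (a joint): Gate slide, m: 0 = closed, 0.045 = fully open at its end stop; slides along jig -x, towards the robot, with about 1.5 N of friction, stays where it is left; starts 0 to 6 mm open. Closed, its 12 mm wide steel tongue reaches 35 mm into the lane through a gap in the near rail at jig y -35 and blocks the pedal; fully open it is clear of the lane
- gate_knob (a point): Centre of the top of the gate's black round knob, 24 mm in diameter and 50 mm high, standing upright (z 16 to 66 mm). When the gate is closed it is at jig (-80, -35, 66 mm), fully open at (-125, -35, 66)
- stopbar (a joint): Stop bar slide, m: 0 = end stop towards the robot (thin part faces the lane, for the long pedal), 0.084 = end stop on the far side (thick part faces the lane, for the short pedal); slides along jig +x with about 2 N of friction, stays where it is left, starts near the middle
- stopbar_grip (a point): Centre of the top of the stop bar's black block grip, 20 mm along jig x, 32 along y, z 26 to 68. It is at jig (-42 + slide, 125, 68). The steel bar under it, 150 long in x, top at z 26, crosses the lane's +y end; its thin half has its face at jig y 105, its thick half (on the robot's side of the grip) at jig y 90
- busharm (a joint): Swing of the drill-bush arm about an upright axis, rad: 0 = parked beside the lane, pointing along jig -y; pi/2 = at its stop over the lane, pointing along jig -x; it turns clockwise seen from above, with about 0.06 N m of friction (1 N at its pin), stays where it is left, starts at 0 to 0.25. Its underside, z 38 mm, passes 10 mm above a pedal
- busharm_pivot (a point): Arm's pivot axis, at jig (80, 50 mm), this point at z 48 mm
- busharm_pin (a point): Centre of the top of the black upright pin handle on the arm, 14 mm in diameter, z 46 to 82 mm (top at z 82), 55 mm from the pivot axis. The arm is a dark steel bar 22 mm wide, top at z 48, with a steel drill bush ring 30 mm in diameter (z 38 to 56) 80 mm from the pivot
- tray: White tray 270 x 210 mm, floor 8 mm, rim 18 mm high, centre underside; fixed, to the right of the jig
- stack: Bystander: stack of three black pedals on the tray, 90 x 100 x 60 mm, centre of underside
- wrench: Bystander: steel wrench 180 mm, lying on the bench left of the jig, middle
- driver: Bystander: screwdriver 200 mm, lying left of the jig, middle
- mallet: Bystander: hammer 260 mm, lying left of the jig, middle
- grease: Bystander: closed jar, 56 mm in diameter, 70 mm high, centre of underside
- bearings: Bystander: open grey box of bearings, 70 x 120 x 40 mm beyond the jig, centre of underside
- axle: Bystander: steel pedal axle, 100 mm long, 18 mm high, lying beyond the jig, middle
Mind the look-alikes: they are no part of the job. What is shaped like the pedal_short but green or turquoise is not meant.

How it is judged:
On the way, in this order (a step that is already met when the one before it is completed fails the run):
1. the gate is slid fully open (value of joint gate above 0.042 m), for 0.1 s.
2. the stop bar is at the end stop that suits the pedal in the lane (value of joint gate above 0.042 m and ((y of pedal_long in the frame of jig above -0.2 m and value of joint stopbar below 0.003 m) or (y of pedal_short in the frame of jig above -0.2 m and value of joint stopbar above 0.081 m))), for 0.1 s.
3. the pedal is home against the stop bar (value of joint gate above 0.042 m and (((y of pedal_long in the frame of jig between 0.046 and 0.054 m and x of pedal_long in the frame of jig between -0.006 and 0.006 m and z of pedal_long in the frame of jig between 0.005 and 0.012 m) and value of joint stopbar below 0.003 m) or ((y of pedal_short in the frame of jig between 0.046 and 0.054 m and x of pedal_short in the frame of jig between -0.006 and 0.006 m and z of pedal_short in the frame of jig between 0.005 and 0.012 m) and value of joint stopbar above 0.081 m))), for 0.1 s.
4. the drill-bush arm is swung over the pedal to its stop ((((y of pedal_long in the frame of jig between 0.046 and 0.054 m and x of pedal_long in the frame of jig between -0.006 and 0.006 m and z of pedal_long in the frame of jig between 0.005 and 0.012 m) and value of joint stopbar below 0.003 m) or ((y of pedal_short in the frame of jig between 0.046 and 0.054 m and x of pedal_short in the frame of jig between -0.006 and 0.006 m and z of pedal_short in the frame of jig between 0.005 and 0.012 m) and value of joint stopbar above 0.081 m)) and value of joint busharm above 1.5 rad), for 0.1 s.
At the end, for the whole second after the job is handed in: Gate within 3 mm of its open stop; stop bar within 3 mm of the end stop that suits the waiting pedal; that pedal flat in the lane, within 4 mm of home along it and 6 mm across; bush arm within 0.07 rad of its stop over it; pedals at rest (all of step 4 and value of joint gate above 0.042 m and linear speed of each of pedal_long, pedal_short below 0.01 m/s); the robot touches nothing.
It fails at once if the pedal on the tray is moved more than 30 mm, or the waiting pedal is taken out of the lane ((not (y of pedal_long in the frame of jig above -0.2 m) and distance of pedal_long from where it was at the start of the episode above 0.03 m) or (not (y of pedal_short in the frame of jig above -0.2 m) and distance of pedal_short from where it was at the start of the episode above 0.03 m)).
It fails at once if the waiting pedal is lifted more than 20 mm (z of any of pedal_long, pedal_short in the frame of jig above 0.028 m).
It fails at once if a bystander is moved more than 40 mm (distance of any of stack, wrench, driver, mallet, grease, bearings, axle from where it was at the start of the episode above 0.04 m).
It also fails if it takes over 61 s, if anything falls off the work surface, if the arm or the gripper's body presses on something with over 40 N, if the wrist force passes 120 N, or if a joint passes its speed limit or range.

### The arm

A 6-joint arm with a two-finger parallel gripper is mounted at the origin on the work surface. World frame = base frame: x ahead of the robot, y to its left, z up, the work surface at z = 0. Lengths are in m, angles in rad, forces in N, time in s.
With the tool pointing down it reaches from about 0.35 to 0.775 m from the base axis. Payload 7.3 kg.
Tool frame: the origin (TCP) lies midway between the tips of the shut fingers; the grasp point (between the pads) lies 19 mm behind it; z points along the fingers, y is the direction in which the jaws open and shut (so a half turn about z gives the same grasp; the last joint's range is limited). The gripper opens to 92 mm and grips with 3 to 60 N. Pads are 19 mm wide; open, the fingers measure 130 mm over their backs; the gripper's body (75 mm by 190 mm) begins 47 mm behind the grasp point.
Start: joints at [-1.487, 0.342, 1.524, -0, 1.275, -0.146], TCP at [0.12, -0.511, 0.201] pointing down, gripper open.
Joint ranges: [-2.53, 2.53], [-0.77, 2.02], [0.04, 2.7], [-1, 4.14], [0.28, 2.66], [-3.11, 3.11]. Speed limits (rad/s): [2.57, 2.57, 3.14, 3.14, 3.14, 3.14].

### API

Orientations are given as a unit quaternion [w, x, y, z].
In Python, from station import r, eyes, ticket gives the robot as it stands.
- The arm moves only by the shell command python3 -m crank 'ROWS'. ROWS is JSON, a list of rows, each a list of 7 numbers: the shift along the tool's x, y, z in cm, then the turn, a rotation vector about the tool's x, y, z in rad, then the closure, from 0 (fully open) to 1 (shut). In form: [[tx, ty, tz, ax, ay, az, fingers], ...]. A call has 1 to 20 rows; each row shifts and turns the commanded pose from where the row before left it, along the tool's axes as they then stand; what a row does not reach is not made up. A row lasts 1/12 s, in which the tool goes at most 41.7 mm and 7.16 degrees, less where a joint would pass 70% of its speed; a pose out of reach is approached as far as the arm can. A call with a gripper value outside its range is refused whole. The fingers move at their own pace and stop on an object; the grip force is fixed at half the most. Time passes only in rows, so rows that do not move let the fingers close. It gives the time, the measured TCP pose, the force and the opening at its end, in the units of the state.
- r.get_obs(): the state, without advancing time (a new reading comes with each control period).
- eyes.camera(name): name is "scene" or "top" or "wrist"; returns (picture, depth): 420x560x3 uint8, red, green, blue; 420x560 float32, m along the optical axis (not along the pixel's ray), 0 where there is no reading.
- eyes.get_calibration(name): a dict with "fx", "fy", "cx", "cy" (pixels), "k1" (the pictures are not rectified: a ray, as slopes to the right and down, at radius r is drawn at 1 + k1 r^2 times it, then the intrinsics apply), "camera_from_world" (4x4, takes a point from world to camera coordinates). Camera axes: x right, y up, looking along -z (the intrinsics and any distortion apply to the point x, -y, -z); pixel columns grow to the right and rows downward; lengths in m; the calibration is good to about 2 mm. A picture is of the moment at which its call begins: read the wrist's pose just before it. get_calibration takes no time and is no camera call; for the wrist camera it gives the pose at the moment of the call.
- ticket.hand_in(): hands the job in, once; it reports no verdict.
Trained networks look in the newest picture that a camera, given by its name, has taken for a name from the list of things; names that differ only in an ending like _2 or _b are one class to them, and where a whole thing is asked for, a point or a joint stands for the part that bears it (a point fixed in the world has none). Each returns a list of dicts, best first, with "confidence" (0 to 1); they miss things now and then, are a little off and sometimes report something else, mostly with a low value. They report only what shows in the picture. A call takes as long as a camera call. They do not tell look-alikes from the thing itself.
- eyes.recognise(camera, target): "pixel" ([row, column] in pixels, amid what is visible of it).
- eyes.regions_of(camera, target): "region" (420x560 bool, what is visible of it) and "pixel" ([row, column] in pixels, amid what is visible of it).
The state is a dict: "time_s": time; "qpos": joint angles; "joint_velocities": joint speeds; "joint_efforts": joint torques, N m; "ee_pos": TCP position; "tool_rot": TCP orientation; "wrist_force": force on the tool from outside, world axes, zero at the start; "ft_torque": the same for the moment, N m; "finger_gap": opening from 0.0 (shut) to 1.0 (fully open).
Only numpy, scipy, OpenCV 4.12 (cv2) and the standard library are available. Lean on these libraries where they do the work, as an engineer would, in place of code of your own. Each camera call takes 0.05 s, during which the arm holds its last target. There are 200 camera calls.

## Working session

There is one attempt and no reset: what is moved stays moved. The work goes in short steps, Python scripts to look and compute and a shell command to move; the robot and the scene stay as the last step left them, time stands still between calls to the robot, and variables do not carry over. Pictures are saved under pics/ and viewed, about 8 in all and at most 12, crops included, and the job is handed in when it is done.

```bash
mkdir -p pics && ls && cat > h.py <<'E'
import numpy as np, cv2
from station import r, eyes, ticket
def save(cam,name):
    p,d=eyes.camera(cam); cv2.imwrite('pics/'+name,cv2.cvtColor(p,cv2.COLOR_RGB2BGR)); return p,d
def world(cam,px,z=None,depth=None,C=None):
    """px [row,col] -> world; on plane z or at depth"""
    c=C or eyes.get_calibration(cam); T=np.linalg.inv(np.array(c['camera_from_world']))
    xd,yd=(px[1]-c['cx'])/c['fx'],(px[0]-c['cy'])/c['fy']
    x,y=xd,yd
    for _ in range(20):
        f=1+c['k1']*(x*x+y*y); x,y=xd/f,yd/f
    ray=T[:3,:3]@np.array([x,-y,-1.]); o=T[:3,3]
    return o+ray*(depth if depth is not None else (z-o[2])/ray[2])
def pix(cam,P,C=None):
    c=C or eyes.get_calibration(cam); q=np.array(c['camera_from_world'])@np.append(P,1)
    x,y=q[0]/-q[2],-q[1]/-q[2]; f=1+c['k1']*(x*x+y*y)
    return np.array([y*f*c['fy']+c['cy'],x*f*c['fx']+c['cx']])
E
python3 - <<'E'
from h import *
print(r.get_obs())
for cam in('top','scene'):
    save(cam,cam+'0.png')
    for t,z in [('gate_knob',.066),('stopbar_grip',.068),('busharm_pin',.082),('busharm_pivot',.048),('pedal_long',.028),('pedal_short',.028),('jig',.008),('tray',.008),('stack',.06)]:
        for o in eyes.recognise(cam,t)[:3]: print(cam,t,np.round(o['pixel']),round(o['confidence'],2),world(cam,o['pixel'],z=z).round(3))
E
```

```text
pics
{'time_s': 0.0, 'qpos': array([-1.48699437e+00,  3.42736215e-01,  1.52500774e+00,  1.85888126e-05,
        1.27542265e+00, -1.45996608e-01]), 'joint_velocities': array([-1.08534916e-03, -5.64955758e-04,  1.27004473e-03,  3.42510276e-05,
       -8.77239685e-04, -1.23272910e-03]), 'joint_efforts': array([ 6.48721107e-04, -4.31244063e+01, -2.44215757e+01,  7.18913111e-02,
        5.58936386e-02, -1.33045824e-04]), 'ee_pos': array([ 0.11957658, -0.51073881,  0.20024124]), 'tool_rot': array([-7.86318737e-04,  9.93406340e-01,  1.14643903e-01,  3.33543626e-05]), 'wrist_force': array([0.14719774, 0.35488359, 0.82891641]), 'ft_torque': array([-0.02701755, -0.01399133, -0.00932498]), 'finger_gap': 1.0008456510485348}
top gate_knob [228. 242.] 0.73 [0.471 0.068 0.066]
top gate_knob [137. 287.] 0.4 [ 0.709 -0.045  0.066]
top stopbar_grip [197. 185.] 0.94 [0.549 0.214 0.068]
top stopbar_grip [224. 349.] 0.58 [ 0.479 -0.2    0.068]
top stopbar_grip [226. 242.] 0.45 [0.473 0.068 0.068]
top busharm_pin [172. 235.] 0.6 [0.612 0.088 0.082]
top busharm_pin [241. 367.] 0.33 [ 0.434 -0.241  0.082]
t
[... 788 characters left out ...]
ne stopbar_grip [295. 312.] 0.68 [0.584 0.259 0.068]
scene busharm_pin [267. 257.] 0.66 [0.653 0.142 0.082]
scene busharm_pin [301. 311.] 0.31 [0.602 0.281 0.082]
scene busharm_pivot [267. 260.] 0.88 [0.632 0.114 0.048]
scene pedal_long [240. 273.] 0.88 [0.547 0.019 0.028]
scene pedal_long [276. 292.] 0.23 [0.569 0.156 0.028]
scene pedal_short [158. 249.] 0.84 [ 0.408 -0.411  0.028]
scene pedal_short [185. 254.] 0.67 [ 0.47  -0.244  0.028]
scene pedal_short [158. 194.] 0.67 [ 0.575 -0.495  0.028]
scene jig [277. 292.] 0.65 [0.559 0.141 0.008]
scene tray [203. 256.] 0.88 [ 0.497 -0.181  0.008]
scene stack [194. 224.] 0.92 [ 0.589 -0.196  0.06 ]
scene stack [338. 389.] 0.45 [0.509 0.415 0.06 ]
```

```bash
python3 -c "
import cv2
a=cv2.imread('pics/top0.png');cv2.imwrite('pics/topc.png',cv2.resize(a[100:320,120:460],None,fx=2.3,fy=2.3,interpolation=cv2.INTER_CUBIC))"
```

```text
(no output)
```

View pics/topc.png

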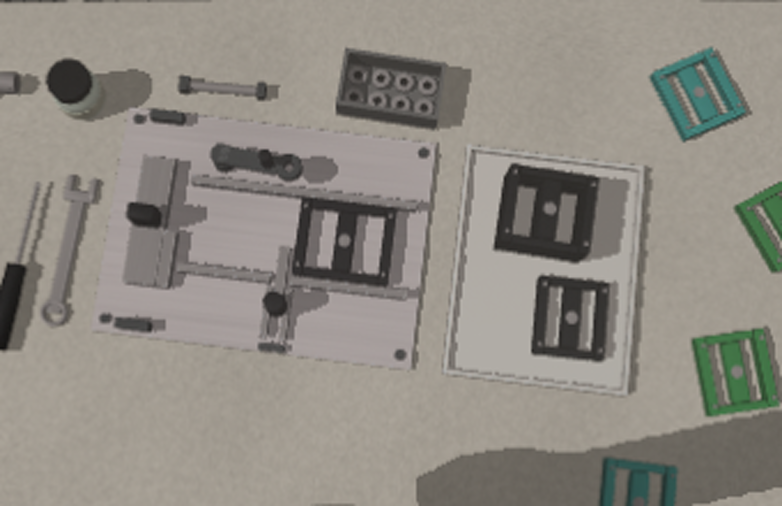

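View pics/scene0.png

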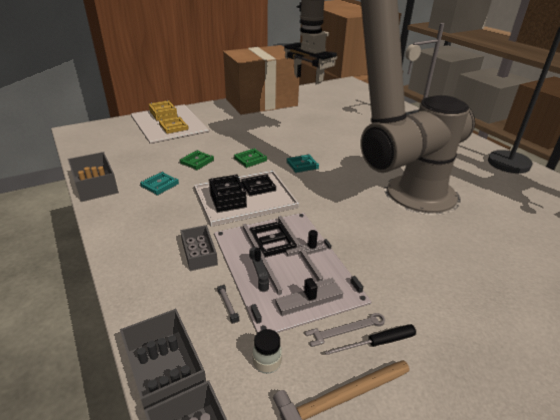

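The waiting pedal (crop around 345,240) is longer along the lane than it is wide. The one on the tray (570,318) is shorter, so the waiting one is the long pedal and the bar must go towards the robot. The knob is at crop (274,302), the grip at (145,214), and the bush arm runs from (222,155) to (290,165).

```bash
cat >> h.py <<'E'
from scipy.optimize import least_squares
def fit(J,W):
    """2D rigid jig->world: returns x,y,yaw,rms"""
    J=np.array(J)[:,:2];W=np.array(W)[:,:2]
    f=lambda p:((np.array([[np.cos(p[2]),-np.sin(p[2])],[np.sin(p[2]),np.cos(p[2])]])@J.T).T+p[:2]-W).ravel()
    s=least_squares(f,[.5,.1,0],loss='soft_l1',f_scale=.003);return s.x,f(s.x).reshape(-1,2)
def j2w(p,q):
    c,s=np.cos(p[2]),np.sin(p[2]);return np.array([c*q[0]-s*q[1]+p[0],s*q[0]+c*q[1]+p[1]])
def w2j(p,q):
    c,s=np.cos(p[2]),np.sin(p[2]);d=np.array(q[:2])-p[:2];return np.array([c*d[0]+s*d[1],-s*d[0]+c*d[1]])
E
python3 - <<'E'
from h import *
cr=[(128,108),(437,143),(413,368),(93,332)]
J=[(.135,.175),(.135,-.195),(-.135,-.195),(-.135,.175)]
W=[world('top',(100+v/2.3,120+u/2.3),z=.008) for u,v in cr]
p,e=fit(J,W);print(p.round(4),(e*1000).round(1))
for n,(u,v),z in [('knob',(274,302),.066),('grip',(145,214),.068),('pin',(265,158),.082),('ring',(290,165),.056),('pivot',(222,155),.048),('pedal',(345,240),.028)]:
    w=world('top',(100+v/2.3,120+u/2.3),z=z);print(n,w.round(3),(w2j(p,w)*1000).round(0))
print(j2w(p,(-.08,-.035)),j2w(p,(0,0)))
E
```

```text
[ 0.5489  0.0996 -0.1181] [[ 0.  -0.4]
 [ 1.6 -0.2]
 [-1.2 -0.5]
 [-0.3  1.3]]
knob [0.462 0.076 0.066] [-84. -34.]
grip [0.56  0.22  0.068] [ -3. 121.]
pin [0.62  0.086 0.082] [72. -5.]
ring [0.619 0.061 0.056] [ 74. -31.]
pivot [0.633 0.139 0.048] [79. 49.]
pedal [ 0.538 -0.001  0.028] [   1. -101.]
[0.46534711 0.07428287] [0.54891325 0.09961466]
```

```bash
python3 -m crank '[[0,0,0,0,0,0.116,0],[0,0,0,0,0,0.116,0],[0,0,0,0,0,0.116,0],[3.3,-2,0,0,0,0,0],[3.3,-2,0,0,0,0,0],[3.3,-2,0,0,0,0,0],[3.3,-2,0,0,0,0,0],[3.3,-2,0,0,0,0,0],[3.3,-2,0,0,0,0,0],[3.3,-2,0,0,0,0,0],[3.3,-2,0,0,0,0,0],[0,0,0,0,0,0,0]]' && cat >> h.py <<'E'
from scipy.spatial.transform import Rotation as R
def togo(target):
    """cm along tool axes from measured TCP to world target; also yaw err of tool x"""
    o=r.get_obs();q=o['tool_rot'];M=R.from_quat([q[1],q[2],q[3],q[0]]).as_matrix()
    return (M.T@(np.array(target)-o['ee_pos'])*100).round(2), np.arctan2(M[1,0],M[0,0]).round(4), M[:,2].round(3)
P0=np.array([.5489,.0996,-.1181])
E
python3 -c "
from h import *
print(togo([*j2w(P0,(-.083,-.035)),.2]))"
```

```text
time_s: 2.0
ee_pos: [0.4059, -0.3801, 0.2008]
tool_rot: [-0.001, 0.998, -0.056, 0.001]
wrist_force: [-0.7, 1.0, -0.0]
finger_gap: 1.0
(array([  0.49, -45.82,   0.14]), np.float64(-0.1126), array([ 0.003,  0.001, -1.   ]))
```

```bash
python3 -m crank '[[0,-3.5,0,0,0,0.005,0],[0,-3.8,0,0,0,0,0],[0,-3.8,0,0,0,0,0],[0,-3.8,0,0,0,0,0],[0,-3.8,0,0,0,0,0],[0,-3.8,0,0,0,0,0],[0,-3.8,0,0,0,0,0],[0,-3.8,0,0,0,0,0],[0,-3.8,0,0,0,0,0],[0,-3.8,0,0,0,0,0],[0,-3.8,0,0,0,0,0],[0.5,-3.8,0,0,0,0,0],[0,0,0,0,0,0,0]]' && python3 - <<'E'
from h import *
C=eyes.get_calibration('wrist'); save('wrist','w1.png')
for t,z in [('gate_knob',.066),('stopbar_grip',.068),('busharm_pin',.082)]:
    for o in eyes.recognise('wrist',t)[:3]:
        w=world('wrist',o['pixel'],z=z,C=C);print(t,np.round(o['pixel']),round(o['confidence'],2),w.round(4),(w2j(P0,w)*1000).round(1))
print(togo([*j2w(P0,(-.083,-.035)),.2]))
E
```

```text
time_s: 3.08
ee_pos: [0.4617, 0.0708, 0.2011]
tool_rot: [-0.001, 0.998, -0.059, 0.001]
wrist_force: [-0.9, -0.6, 0.1]
finger_gap: 1.001
gate_knob [170. 282.] 0.59 [0.4864 0.0722 0.066 ] [-58.8 -34.6]
stopbar_grip [105. 133.] 0.55 [0.5628 0.2007 0.068 ] [  1.9 102.1]
stopbar_grip [108. 248.] 0.41 [0.5479 0.0962 0.068 ] [-0.6 -3.5]
busharm_pin [ 14. 238.] 0.68 [0.62   0.0913 0.082 ] [71.6  0.1]
(array([ 0.02, -1.  ,  0.08]), np.float64(-0.1235), array([-0.   , -0.001, -1.   ]))
```

View pics/w1.png

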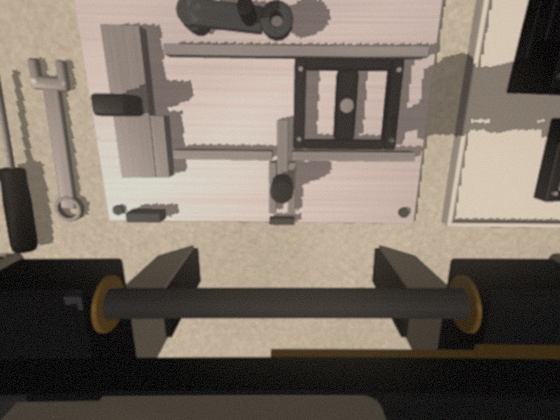

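The knob top is at about (row 188, col 283), the rails are level in the image, and the grip top is at about (104,112). I'll check the jig pose against these.

```bash
python3 - <<'E'
from h import *
C=eyes.get_calibration('wrist')
pts=[((-.135,-.195),.008,(222,413)),((-.135,.175),.008,(220,108)),((.047,.084),.026,(54,165)),((.047,-.180),.026,(54,434)),((-.057,-.18),.026,(156,420)),((-.057,.084),.026,(156,172))]
W=[]
for j,z,px in pts:
    w=world('wrist',px,z=z,C=C);W.append(w);print(j,px,pix('wrist',[*j2w(P0,j),z],C).round(0),(w2j(P0,w)*1000).round(1))
p,e=fit([a[0] for a in pts],W);print(p.round(4),(e*1000).round(1))
for n,px,z in [('knob',(188,283),.066),('grip',(104,110),.068)]:
    w=world('wrist',px,z=z,C=C);print(n,w.round(4),(w2j(P0,w)*1000).round(1),(w2j(p,w)*1000).round(1))
E
```

```text
(-0.135, -0.195) (222, 413) [224. 410.] [-132.7 -198.6]
(-0.135, 0.175) (220, 108) [226. 104.] [-127.9  169.4]
(0.047, 0.084) (54, 165) [ 59. 156.] [51.2 74.5]
(0.047, -0.18) (54, 434) [ 57. 420.] [  49.4 -193.2]
(-0.057, -0.18) (156, 420) [162. 409.] [ -51.1 -190.9]
(-0.057, 0.084) (156, 172) [163. 168.] [-49.4  78.5]
[ 0.5532  0.0905 -0.1327] [[-0.2 -2.9]
 [ 0.7 -1. ]
 [ 2.4  0.1]
 [ 0.8  3.9]
 [-2.7  3.6]
 [-1.2 -2.1]]
knob [0.4677 0.0667 0.066 ] [-76.8 -42.3] [-81.6 -35. ]
grip [0.5653 0.2136 0.068 ] [  2.9 115.2] [ -4.3 123.6]
```

```bash
python3 - <<'E'
from h import *
o=r.get_obs();print(o['time_s'],o['ee_pos'].round(4),o['qpos'].round(4),o['joint_velocities'].round(3))
C=eyes.get_calibration('wrist'); save('wrist','w2.png')
o=r.get_obs();print(o['time_s'],o['ee_pos'].round(4))
a=cv2.imread('pics/w2.png');b=cv2.imread('pics/w1.png')
print(cv2.phaseCorrelate(np.float32(cv2.cvtColor(b,6))[:230],np.float32(cv2.cvtColor(a,6))[:230]))
T=np.linalg.inv(np.array(C['camera_from_world']));print(T.round(4))
g=[((-.135,-.195),.008),((.047,.084),.026),((.047,-.180),.026),((-.057,-.18),.026),((-.057,.084),.026)]
for j,z in g:
    q=pix('wrist',[*j2w(P0,j),z],C); cv2.drawMarker(a,(int(q[1]),int(q[0])),(0,0,255),0,8)
cv2.imwrite('pics/w2m.png',a[:240])
E
```

```text
3.2833 [0.4609 0.0647 0.2008] [-2.4900e-02  2.3330e-01  1.6783e+00 -6.0000e-04  1.2303e+00  1.6695e+00] [-0.023 -0.001  0.001  0.002 -0.     0.004]
3.3333 [0.4609 0.0643 0.2009]
((-6.815117130445117, 0.006163342184123621), 0.7649258746041192)
[[-1.238e-01  9.521e-01  2.798e-01  5.371e-01]
 [-9.923e-01 -1.187e-01 -3.520e-02  5.490e-02]
 [-3.000e-04 -2.820e-01  9.594e-01  3.844e-01]
 [ 0.000e+00  0.000e+00  0.000e+00  1.000e+00]]
```

View pics/w2m.png

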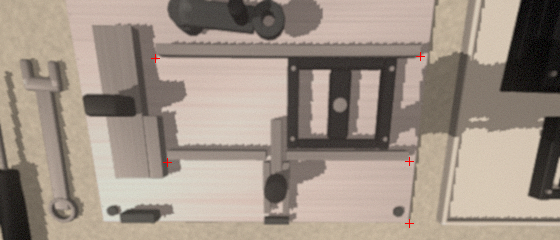

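```bash
python3 - <<'E'
from h import *
C=eyes.get_calibration('wrist'); p,d=save('wrist','w3.png')
for n,zr in [('gate_knob',(.055,.08)),('stopbar_grip',(.055,.08)),('busharm_pin',(.07,.09))]:
    for o in eyes.regions_of('wrist',n)[:2]:
        m=o['region']&(d>0); rc=np.argwhere(m)
        W=np.array([world('wrist',q,depth=d[q[0],q[1]],C=C) for q in rc])
        t=W[(W[:,2]>zr[0])&(W[:,2]<zr[1])]
        if len(t)<5: print(n,o['confidence'],len(t));continue
        top=t[t[:,2]>np.percentile(t[:,2],90)-.004]
        J=np.array([w2j(P0,w) for w in top])*1000
        print(n,round(o['confidence'],2),o['pixel'],len(top),top.mean(0).round(4),J.min(0).round(0),J.max(0).round(0),J.mean(0).round(1))
print(togo([*j2w(P0,(-.083,-.035)),.2]))
E
```

```text
gate_knob 0.63 [167.7, 277.1] 401 [0.4651 0.0747 0.0655] [-92. -46.] [-70. -23.] [-80.3 -34.6]
stopbar_grip 0.62 [109.6, 125.8] 742 [0.5655 0.2229 0.0675] [ -7. 109.] [ 12. 141.] [  1.9 124.4]
busharm_pin 0.88 [16.6, 231.8] 231 [0.6244 0.0852 0.0815] [ 71. -12.] [82.  1.] [76.7 -5.4]
(array([-0.  , -1.03,  0.09]), np.float64(-0.1252), array([ 0., -0., -1.]))
```

```bash
python3 -m crank '[[0.3,-1.0,0,0,0,-0.006,0],[0,0,2.5,0,0,0,0],[0,0,2.5,0,0,0,0],[0,0,2.5,0,0,0,0],[0,0,0,0,0,0,0],[0,0,0,0,0,0,0]]' && python3 -c "
from h import *
print(togo([.4651,.0747,.035]))"
```

```text
time_s: 4.03
ee_pos: [0.4649, 0.0753, 0.1255]
tool_rot: [0.0, 0.998, -0.059, -0.001]
wrist_force: [1.0, -0.1, 0.7]
finger_gap: 0.996
(array([0.05, 0.05, 9.05]), np.float64(-0.1173), array([-0.003,  0.   , -1.   ]))
```

```bash
python3 -m crank '[[0,0,2,0,0,0,0],[0,0,2,0,0,0,0],[0,0,2,0,0,0,0],[0,0,2,0,0,0,0],[0,0,1,0,0,0,0],[0,0,0,0,0,0,0],[0,0,0,0,0,0,1],[0,0,0,0,0,0,1],[0,0,0,0,0,0,1],[0,0,0,0,0,0,1],[0,0,0,0,0,0,1],[0,0,0,0,0,0,1],[0,0,0,0,0,0,1],[0,0,0,0,0,0,1]]'
```

```text
time_s: 5.2
ee_pos: [0.4653, 0.0751, 0.036]
tool_rot: [0.0, 0.998, -0.059, 0.0]
wrist_force: [0.0, -0.5, 0.2]
finger_gap: 0.468
```

```bash
python3 -m crank '[[0,0,0,0,0,0,1],[0,0,0,0,0,0,1],[0,0,0,0,0,0,1],[0,0,0,0,0,0,1],[0,0,0,0,0,0,1],[-0.4,0,0,0,0,0,1],[-0.6,0,0,0,0,0,1],[-0.6,0,0,0,0,0,1],[-0.6,0,0,0,0,0,1],[-0.6,0,0,0,0,0,1],[-0.6,0,0,0,0,0,1],[-0.4,0,0,0,0,0,1],[0,0,0,0,0,0,1],[0,0,0,0,0,0,1]]'
```

```text
time_s: 6.37
ee_pos: [0.4268, 0.0803, 0.0359]
tool_rot: [-0.001, 0.998, -0.059, -0.0]
wrist_force: [-1.0, 6.9, 0.2]
finger_gap: 0.242
```

```bash
python3 -m crank '[[-0.3,0,0,0,0,0,1],[-0.2,0,0,0,0,0,1],[-0.1,0,0,0,0,0,1],[0,0,0,0,0,0,1],[0,0,0,0,0,0,1]]'
```

```text
time_s: 6.78
ee_pos: [0.4244, 0.0806, 0.036]
tool_rot: [-0.001, 0.998, -0.059, 0.003]
wrist_force: [8.9, 6.7, -10.2]
finger_gap: 0.238
```

```bash
python3 -m crank '[[-0.2,0,0,0,0,0,1],[0,0,0,0,0,0,1],[0,0,0,0,0,0,1]]'
```

```text
time_s: 7.03
ee_pos: [0.4243, 0.0806, 0.0362]
tool_rot: [-0.001, 0.998, -0.059, 0.005]
wrist_force: [14.0, 4.9, -16.4]
finger_gap: 0.238
```

The gate is at its stop: the pull force rose and there was no further travel. Next I release the knob and go to the grip.

```bash
python3 -m crank '[[0.4,0,0,0,0,0,0],[0,0,0,0,0,0,0],[0,0,0,0,0,0,0],[0,0,0,0,0,0,0],[0,0,0,0,0,0,0],[0,0,-2.5,0,0,0,0],[0,0,-2.5,0,0,0,0],[0,0,-2.5,0,0,0,0],[2.5,-3.2,0,0,0,0,0],[2.5,-3.2,0,0,0,0,0],[2.5,-3.2,0,0,0,0,0],[2.5,-3.2,0,0,0,0,0],[2.5,-3.2,0,0,0,0,0],[0,0,0,0,0,0,0],[0,0,0,0,0,0,0],[0,0,0,0,0,0,0]]' && python3 - <<'E'
from h import *
p,d=save('top','t2.png')
C=eyes.get_calibration('top')
o=r.get_obs();print(togo([.5655,.2229,.042]),o['finger_gap'])
C=eyes.get_calibration('wrist'); p,d=save('wrist','w4.png')
for n,zr in [('gate_knob',(.055,.08)),('stopbar_grip',(.055,.08))]:
    for o in eyes.regions_of('wrist',n)[:2]:
        m=o['region']&(d>0); rc=np.argwhere(m)
        W=np.array([world('wrist',q,depth=d[q[0],q[1]],C=C) for q in rc])
        t=W[(W[:,2]>zr[0])&(W[:,2]<zr[1])]
        if len(t)<5: print(n,o['confidence'],len(t));continue
        top=t[t[:,2]>np.percentile(t[:,2],90)-.004]
        J=np.array([w2j(P0,w) for w in top])*1000
        print(n,round(o['confidence'],2),o['pixel'],len(top),top.mean(0).round(4),J.min(0).round(0),J.max(0).round(0),J.mean(0).round(1))
E
```

```text
time_s: 8.37
ee_pos: [0.5655, 0.2239, 0.1101]
tool_rot: [0.001, 0.998, -0.058, -0.001]
wrist_force: [-0.5, -1.4, 0.6]
finger_gap: 0.999
(array([0.03, 0.05, 6.86]), np.float64(-0.1174), array([-0.002, -0.001, -1.   ])) 0.9986038689426985
gate_knob 0.44 [210.0, 290.3] 1008 [0.5664 0.2234 0.0673] [ -8. 109.] [ 12. 140.] [  2.8 125. ]
stopbar_grip 0.79 [210.7, 292.7] 1008 [0.5664 0.2234 0.0673] [ -8. 109.] [ 12. 140.] [  2.8 125. ]
stopbar_grip 0.6 0
```

View pics/w4.png

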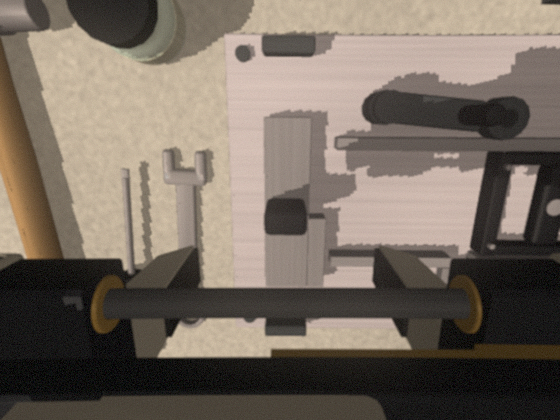

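```bash
python3 -m crank '[[0,0,2,0,0,0,0],[0,0,2,0,0,0,0],[0,0,2,0,0,0,0],[0,0,0.8,0,0,0,0.5],[0,0,0,0,0,0,1],[0,0,0,0,0,0,1],[0,0,0,0,0,0,1],[0,0,0,0,0,0,1],[0,0,0,0,0,0,1],[0,0,0,0,0,0,1],[0,0,0,0,0,0,1],[0,0,0,0,0,0,1],[0,0,0,0,0,0,1],[0,0,0,0,0,0,1]]'
```

```text
time_s: 9.73
ee_pos: [0.5664, 0.2243, 0.0429]
tool_rot: [0.0, 0.998, -0.059, 0.0]
wrist_force: [0.1, 0.5, 0.4]
finger_gap: 0.248
```

```bash
python3 -m crank '[[-0.4,0,0,0,0,0,1],[-0.6,0,0,0,0,0,1],[-0.6,0,0,0,0,0,1],[-0.6,0,0,0,0,0,1],[-0.6,0,0,0,0,0,1],[-0.6,0,0,0,0,0,1],[-0.6,0,0,0,0,0,1],[-0.2,0,0,0,0,0,1],[0,0,0,0,0,0,1],[0,0,0,0,0,0,1]]'
```

```text
time_s: 10.57
ee_pos: [0.5249, 0.2292, 0.043]
tool_rot: [0.0, 0.998, -0.058, 0.0]
wrist_force: [-0.8, 0.2, -1.2]
finger_gap: 0.005
```

The gripper shut fully, so it missed the grip. I'll look.

```bash
python3 - <<'E'
from h import *
p,d=save('wrist','w5.png'); p,d=save('scene','s5.png')
a=cv2.imread('pics/w5.png');b=cv2.imread('pics/s5.png')
b=cv2.resize(b[200:330,190:400],(560,347))
cv2.imwrite('pics/m5.png',np.vstack([a[150:],b])[:600])
print(togo([*j2w(P0,(0,.125)),.043]),r.get_obs()['finger_gap'],r.get_obs()['wrist_force'])
E
```

```text
(array([ 3.89,  0.09, -0.01]), np.float64(-0.1173), array([ 0., -0., -1.])) 0.006460648324740168 [-0.40864914  0.55104424  0.03878459]
```

View pics/m5.png

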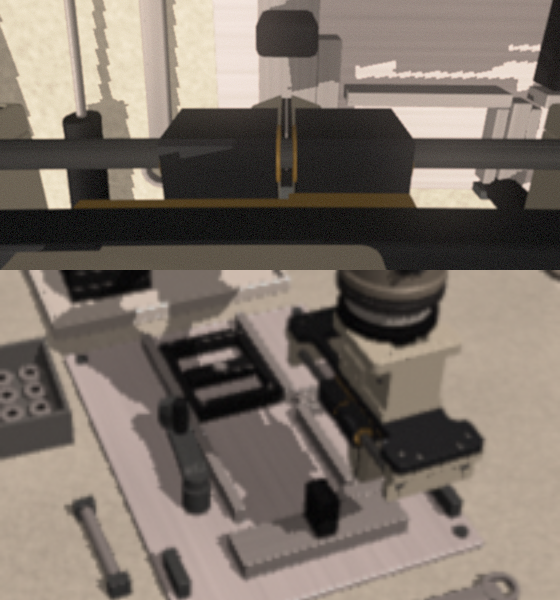

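```bash
cat >> h.py <<'E'
def topof(cam,n,zr):
    C=eyes.get_calibration(cam); p,d=eyes.camera(cam)
    for o in eyes.regions_of(cam,n)[:2]:
        m=o['region']&(d>0); rc=np.argwhere(m)
        if len(rc)==0: continue
        W=np.array([world(cam,q,depth=d[q[0],q[1]],C=C) for q in rc])
        t=W[(W[:,2]>zr[0])&(W[:,2]<zr[1])]
        if len(t)<5: print(cam,n,'few',len(t),W.mean(0).round(3));continue
        top=t[t[:,2]>np.percentile(t[:,2],90)-.004]
        J=np.array([w2j(P0,w) for w in top])*1000
        print(cam,n,round(o['confidence'],2),np.round(o['pixel']),len(top),top.mean(0).round(4),J.min(0).round(0),J.max(0).round(0),J.mean(0).round(1))
E
python3 - <<'E'
from h import *
for c in('wrist','top','scene'): topof(c,'stopbar_grip',(.055,.08)); topof(c,'gate_knob',(.05,.08))
C=eyes.get_calibration('wrist');p,d=eyes.camera('wrist')
for row in range(240,360,6):
    w=world('wrist',(row,286),depth=d[row,286],C=C);print(row,d[row,286].round(3),(w2j(P0,w)*1000).round(0),w[2].round(3),p[row,286])
print('tcp',w2j(P0,r.get_obs()['ee_pos']), pix('wrist',r.get_obs()['ee_pos'],C))
E
```

```text
wrist stopbar_grip 0.94 [156. 295.] 2264 [0.566  0.2235 0.0673] [-28. 109.] [ 12. 141.] [  2.4 125.1]
wrist gate_knob few 0 [0.453 0.081 0.027]
wrist gate_knob 0.28 [136. 396.] 2299 [0.5658 0.2236 0.0673] [-28. 109.] [ 12. 141.] [  2.2 125.1]
top stopbar_grip few 4 [0.572 0.214 0.026]
top stopbar_grip 0.64 [192. 354.] 507 [ 0.564  -0.2288  0.0681] [   8. -376.] [ 102. -272.] [  53.7 -324.3]
top gate_knob 0.57 [243. 243.] 55 [0.4216 0.0833 0.0671] [-134.  -42.] [-114.  -21.] [-124.5  -31.2]
scene stopbar_grip 0.71 [284. 284.] 106 [0.5859 0.1956 0.0684] [-6. -2.] [141. 217.] [25.5 99.7]
scene stopbar_grip 0.61 [296. 310.] 86 [0.5674 0.2274 0.0669] [ -6. 112.] [ 12. 144.] [  3.3 129.1]
scene gate_knob few 0 [ 0.453 -0.248  0.021]
scene gate_knob 0.57 [352. 266.] 437 [0.7213 0.316  0.0696] [122. 211.] [169. 258.] [145.7 235.2]
240 0.215 [-42. 126.] 0.025 [183 168 159]
246 0.215 [-46. 126.] 0.027 [182 167 156]
252 0.166 [-29. 126.] 0.073 [101  94  88]
258 0.159 [-29. 126.] 0.081 [92 86 78]
264 0.152 [-29. 125.] 0.087 [99 91 86]
270 0.146 [-29. 125.] 0.094 [93 87 82]
276 0.14 [-29. 125.] 0.1 [91 88 79]
282 0.137 [-30. 125.] 0.104 [101  91  86]
288 0.09 [ -8. 125.] 0.146 [70 62 58]
294 0.087 [ -8. 125.] 0.149 [53 47 45]
300 0.086 [ -9. 125.] 0.151 [60 53 53]
306 0.085 [-10. 125.] 0.152 [63 59 57]
312 0.087 [-13. 125.] 0.151 [63 58 57]
318 0.137 [-44. 125.] 0.108 [71 64 61]
324 0.137 [-47. 125.] 0.108 [36 35 32]
330 0.239 [-114.  126.] 0.022 [36 35 34]
336 0.233 [-114.  126.] 0.028 [56 57 53]
342 0.234 [-119.  126.] 0.028 [88 87 82]
348 0.237 [-124.  126.] 0.027 [86 79 68]
354 0.078 [-17. 125.] 0.162 [80 58 26]
tcp [-0.0392661   0.12579155] [246.65601518 285.57284213]
```

The fingers really end about 25–30 mm above the reported TCP: the wrist depth shows the finger down to z≈0.07 while the TCP reads 0.043. They passed over the grip without touching it, and they held the knob only by its top. I'll pin the offset down first.

```bash
python3 - <<'E'
from h import *
C=eyes.get_calibration('wrist');p,d=eyes.camera('wrist')
for row in range(244,258):
    print(row,*[f"{world('wrist',(row,c),depth=d[row,c],C=C)[2]*1000:.0f}/{(w2j(P0,world('wrist',(row,c),depth=d[row,c],C=C))[0]*1000):.0f}" for c in range(272,300,4)])
# scene camera: points near the finger
C=eyes.get_calibration('scene');p,d=eyes.camera('scene')
rr,cc=np.mgrid[180:340,200:400]; W=np.array([world('scene',(a,b),depth=d[a,b],C=C) for a,b in zip(rr.ravel(),cc.ravel()) if d[a,b]>0])
J=np.array([w2j(P0,w) for w in W]); m=(abs(J[:,0]+.039)<.016)&(abs(J[:,1]-.126)<.035)
print(np.histogram(W[m,2],bins=np.arange(0,.16,.005)))
E
```

```text
244 26/-45 26/-44 26/-44 25/-45 26/-45 26/-44 26/-45
245 26/-45 25/-45 69/-27 26/-45 25/-46 69/-28 26/-45
246 28/-45 26/-46 69/-28 26/-46 26/-46 70/-28 70/-28
247 26/-46 72/-27 72/-27 25/-47 25/-47 72/-27 71/-28
248 72/-28 72/-28 71/-28 68/-29 68/-30 73/-28 73/-28
249 73/-28 74/-28 73/-28 69/-30 69/-30 74/-28 73/-28
250 74/-28 75/-28 76/-27 72/-29 72/-29 75/-28 75/-28
251 76/-28 75/-28 77/-27 72/-29 73/-29 76/-28 77/-27
252 77/-28 78/-27 77/-28 73/-30 74/-29 77/-28 77/-28
253 78/-28 78/-28 78/-28 75/-29 75/-29 80/-27 79/-27
254 80/-28 81/-27 80/-27 77/-29 77/-29 79/-28 80/-28
255 81/-27 80/-28 81/-28 79/-29 77/-29 81/-28 80/-28
256 82/-28 83/-27 82/-28 78/-30 79/-29 82/-28 82/-28
257 84/-27 84/-27 83/-28 80/-29 81/-29 82/-28 84/-27
(array([  3,  88,  20,  22, 108, 132,   0,   0,   0,   0,   0,   0,   0,
         2,   6,  10,  23,  25,  21,  15,  13,   9,   3,   1,   0,   0,
         3,   5,   3,   1,   0]), array([0.   , 0.005, 0.01 , 0.015, 0.02 , 0.025, 0.03 , 0.035, 0.04 ,
       0.045, 0.05 , 0.055, 0.06 , 0.065, 0.07 , 0.075, 0.08 , 0.085,
       0.09 , 0.095, 0.1  , 0.105, 0.11 , 0.115, 0.12 , 0.125, 0.13 ,
       0.135, 0.14 , 0.145, 0.15 , 0.155]))
```

```bash
python3 -m crank '[[0,0,-1.5,0,0,0,0],[0,0,-1.5,0,0,0,0],[1,0,0,0,0,0,0],[1,0,0,0,0,0,0],[1,0,0,0,0,0,0],[1.1,0.1,0,0,0,0,0],[0,0,0,0,0,0,0],[0,0,0,0,0,0,0],[0,0,1.5,0,0,0,0],[0,0,1.5,0,0,0,0],[0,0,1,0,0,0,0],[0,0,0.6,0,0,0,0],[0,0,0.5,0,0,0,0],[0,0,0,0,0,0,0]]'
```

```text
time_s: 12.58
ee_pos: [0.5647, 0.2233, 0.021]
tool_rot: [0.0, 0.998, -0.059, -0.001]
wrist_force: [0.4, -0.8, 0.1]
finger_gap: 0.963
```

```bash
python3 -m crank '[[0,0,0,0,0,0,1],[0,0,0,0,0,0,1],[0,0,0,0,0,0,1],[0,0,0,0,0,0,1],[0,0,0,0,0,0,1],[0,0,0,0,0,0,1],[0,0,0,0,0,0,1],[0,0,0,0,0,0,1],[0,0,0,0,0,0,1],[0,0,0,0,0,0,1],[0,0,0,0,0,0,1],[0,0,0,0,0,0,1]]'
```

```text
time_s: 13.58
ee_pos: [0.5655, 0.2241, 0.0219]
tool_rot: [-0.0, 0.998, -0.059, 0.0]
wrist_force: [0.4, 5.2, -1.6]
finger_gap: 0.352
```

Gripped at 0.352, which is 32 mm. Now slide it towards the robot.

```bash
python3 -m crank '[[-0.4,0,0,0,0,0,1],[-0.6,0,0,0,0,0,1],[-0.6,0,0,0,0,0,1],[-0.6,0,0,0,0,0,1],[-0.6,0,0,0,0,0,1],[-0.6,0,0,0,0,0,1],[-0.5,0,0,0,0,0,1],[-0.3,0,0,0,0,0,1],[-0.2,0,0,0,0,0,1],[0,0,0,0,0,0,1],[0,0,0,0,0,0,1]]'
```

```text
time_s: 14.5
ee_pos: [0.5263, 0.2292, 0.022]
tool_rot: [-0.001, 0.998, -0.059, 0.005]
wrist_force: [15.5, 5.5, -12.2]
finger_gap: 0.345
```

```bash
python3 -m crank '[[-0.2,0,0,0,0,0,1],[0,0,0,0,0,0,1],[0,0,0,0,0,0,1]]'
```

```text
time_s: 14.75
ee_pos: [0.5262, 0.2292, 0.0221]
tool_rot: [-0.001, 0.998, -0.059, 0.006]
wrist_force: [19.9, 4.7, -16.6]
finger_gap: 0.348
```

Both end stops gave a firm reaction. Now release, rise, look from above, and head for the lane's mouth with the tool turned 90° so the body clears the stack.

```bash
python3 -m crank '[[0.4,0,0,0,0,0,0],[0,0,0,0,0,0,0],[0,0,0,0,0,0,0],[0,0,0,0,0,0,0],[0,0,0,0,0,0,0],[0,0,-3,0,0,0,0],[0,0,-3,0,0,0,0],[0,0,-3,0,0,0,0],[1,3.5,0,0,0,0,1],[1,3.5,0,0,0,0,1],[1,3.5,0,0,0,0,1],[1,3.5,0,0,0,0,1],[0,3.5,0,0,0,0,1],[0,3.5,0,0,0,0,1],[0,3.5,0,0,0,0,1],[0,3.5,0,0,0,0,1],[0,3.5,0,0,0,0,1],[0,1.5,0,0,0,0,1],[0,0,0,0,0,0,1],[0,0,0,0,0,0,1]]'
```

```text
time_s: 16.42
ee_pos: [0.5244, -0.1045, 0.1119]
tool_rot: [-0.0, 0.998, -0.06, -0.0]
wrist_force: [-0.3, 0.4, 0.1]
finger_gap: 0.105
```

```bash
python3 -m crank '[[0,0,0,0,0,-0.12,1],[0,0,0,0,0,-0.12,1],[0,0,0,0,0,-0.12,1],[0,0,0,0,0,-0.12,1],[0,0,0,0,0,-0.12,1],[0,0,0,0,0,-0.12,1],[0,0,0,0,0,-0.12,1],[0,0,0,0,0,-0.12,1],[0,0,0,0,0,-0.12,1],[0,0,0,0,0,-0.12,1],[0,0,0,0,0,-0.12,1],[0,0,0,0,0,-0.12,1],[0,0,0,0,0,-0.13,1],[0,0,0,0,0,0,1],[0,0,0,0,0,0,1]]' && python3 - <<'E'
from h import *
P1=np.array([.5524,.0992,-.118])
print(togo([*j2w(P1,(0,-.20)),-.007]),w2j(P1,r.get_obs()['ee_pos']))
topof('top','stopbar_grip',(.055,.08));topof('top','gate_knob',(.05,.08));topof('scene','stopbar_grip',(.055,.08))
p,d=save('top','t6.png')
a=cv2.imread('pics/t6.png');cv2.imwrite('pics/t6c.png',cv2.resize(a[100:320,120:460],None,fx=2.3,fy=2.3,interpolation=cv2.INTER_CUBIC))
E
```

```text
time_s: 17.67
ee_pos: [0.5248, -0.1027, 0.1119]
tool_rot: [-0.0, 0.75, 0.662, -0.0]
wrist_force: [-0.5, -0.2, 0.0]
finger_gap: 0.0
(array([ 0.38,  0.37, 11.89]), np.float64(1.4458), array([-0.,  0., -1.])) [-0.00365867 -0.20375991]
top stopbar_grip 0.94 [211. 183.] 56 [0.5242 0.2307 0.0695] [-49. 113.] [-32. 141.] [-40.  127.2]
top gate_knob 0.6 [243. 241.] 48 [0.4222 0.0823 0.0675] [-135.  -42.] [-114.  -22.] [-123.8  -32.1]
top gate_knob few 0 [ 0.448 -0.254  0.026]
scene stopbar_grip 0.67 [289. 325.] 94 [0.5283 0.2323 0.0666] [-46. 113.] [-27. 144.] [-36.1 129.4]
```

View pics/t6c.png

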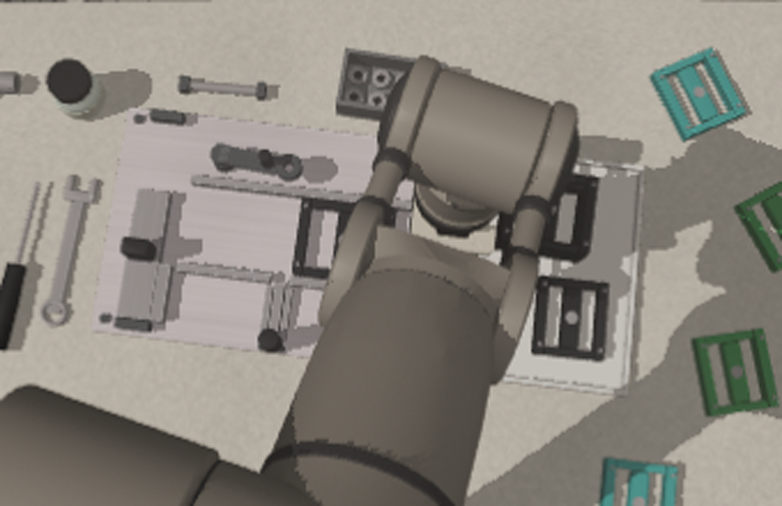

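The bar's near end is against the near stop block (136,322) and the knob is at its stop (270,340). Now lower behind the pedal.

```bash
python3 -m crank '[[0,0.4,2,0,0,0,1],[0,0,2.5,0,0,0,1],[0,0,2.5,0,0,0,1],[0,0,2.5,0,0,0,1],[0,0,1.5,0,0,0,1],[0,0,0.9,0,0,0,1],[0,0,0,0,0,0,1],[0,0,0,0,0,0,1]]' && python3 - <<'E'
from h import *
C=eyes.get_calibration('wrist');p,d=save('wrist','w7.png')
print(w2j([.5524,.0992,-.118],r.get_obs()['ee_pos']))
E
```

```text
time_s: 18.68
ee_pos: [0.529, -0.1048, -0.0069]
tool_rot: [0.0, 0.749, 0.662, -0.0]
wrist_force: [-0.6, -0.6, -0.1]
finger_gap: 0.003
[ 0.00121661 -0.20537939]
```

View pics/w7.png

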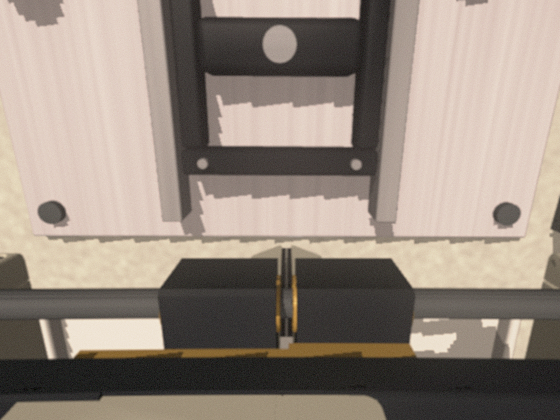

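```bash
python3 -m crank '[[1,-0.3,0,0,0,0,1],[1,0,0,0,0,0,1],[0.6,0,0,0,0,0,1],[0.4,0,0,0,0,0,1],[0.4,0,0,0,0,0,1],[0.5,0,0,0,0,0,1],[0.5,0,0,0,0,0,1],[0.5,0,0,0,0,0,1],[0.5,0,0,0,0,0,1],[0.5,0,0,0,0,0,1],[0,0,0,0,0,0,1]]'
```

```text
time_s: 19.65
ee_pos: [0.533, -0.0447, -0.0072]
tool_rot: [-0.0, 0.749, 0.663, 0.0]
wrist_force: [-0.5, -0.0, 0.3]
finger_gap: 0.003
```

```bash
python3 -m crank '[[0.4,0,0,0,0,0,1],[0.5,0,0,0,0,0,1],[0.5,0,0,0,0,0,1],[0.5,0,0,0,0,0,1],[0.5,0,0,0,0,0,1],[0.5,0,0,0,0,0,1],[0.5,0,0,0,0,0,1],[0.5,0,0,0,0,0,1],[0.4,0,0,0,0,0,1],[0,0,0,0,0,0,1]]' && python3 - <<'E'
from h import *
P1=[.5524,.0992,-.118]
C=eyes.get_calibration('wrist');p,d=save('wrist','w8.png')
print(w2j(P1,r.get_obs()['ee_pos']))
for o in eyes.regions_of('wrist','pedal_long')[:1]:
    rc=np.argwhere(o['region']&(d>0))
    W=np.array([world('wrist',q,depth=d[q[0],q[1]],C=C) for q in rc]); W=W[(W[:,2]>.02)&(W[:,2]<.033)]
    J=np.array([w2j(P1,w) for w in W])*1000;print(o['confidence'],len(J),np.percentile(J,[1,99],axis=0).round(1))
E
```

```text
time_s: 20.48
ee_pos: [0.5383, -0.0021, -0.0071]
tool_rot: [-0.0, 0.749, 0.663, 0.0]
wrist_force: [0.1, -0.3, 0.1]
finger_gap: 0.008
[-0.0020317  -0.10264762]
```

View pics/w8.png

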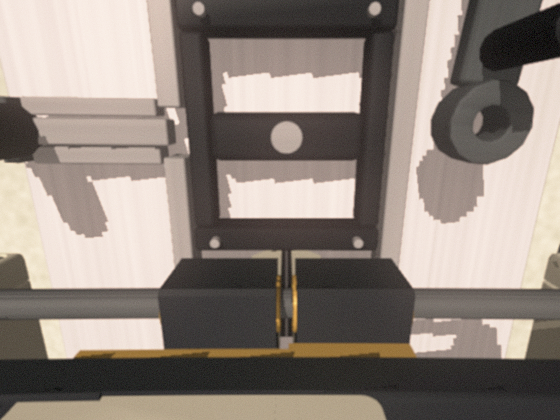

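The pedal is guided straight and the gate tongue is clear. Back off, rise, turn back by 90°, and come down behind it again.

```bash
python3 -m crank '[[-1.2,0.2,0,0,0,0,1],[-1.2,0,0,0,0,0,1],[0,0,-3,0,0,0,1],[0,0,-3,0,0,0,1],[0,0,0,0,0,0.12,1],[0,0,0,0,0,0.12,1],[0,0,0,0,0,0.12,1],[0,0,0,0,0,0.12,1],[0,0,0,0,0,0.12,1],[0,0,0,0,0,0.12,1],[0,0,0,0,0,0.12,1],[0,0,0,0,0,0.12,1],[0,0,0,0,0,0.12,1],[0,0,0,0,0,0.12,1],[0,0,0,0,0,0.12,1],[0,0,0,0,0,0.12,1],[0,0,0,0,0,0.12,1],[0,0,0,0,0,0,1],[0,0,0,0,0,0,1]]' && python3 -c "
from h import *
P1=[.5524,.0992,-.118]
print(w2j(P1,r.get_obs()['ee_pos']),togo([*j2w(P1,(0,-.125)),-.007]))"
```

```text
time_s: 22.17
ee_pos: [0.5372, -0.0283, 0.0529]
tool_rot: [0.0, 0.998, -0.055, 0.0]
wrist_force: [0.5, 0.0, -0.4]
finger_gap: 0.006
[-6.30246945e-05 -1.28368173e-01] (array([ 0.01, -0.34,  5.99]), np.float64(-0.1098), array([ 0., -0., -1.]))
```

```bash
python3 -m crank '[[0,0,2,0,0,0.008,1],[0,0,2,0,0,0,1],[0,0,2,0,0,0,1],[0,0,0,0,0,0,1],[0,-0.5,0,0,0,0,1],[0,-0.5,0,0,0,0,1],[0,-0.5,0,0,0,0,1],[0,-0.5,0,0,0,0,1],[0,-0.5,0,0,0,0,1],[0,-0.5,0,0,0,0,1],[0,-0.5,0,0,0,0,1],[0,-0.5,0,0,0,0,1],[0,-0.5,0,0,0,0,1],[0,-0.5,0,0,0,0,1],[0,-0.5,0,0,0,0,1],[0,-0.5,0,0,0,0,1],[0,-0.5,0,0,0,0,1],[0,-0.5,0,0,0,0,1],[0,-0.5,0,0,0,0,1],[0,0,0,0,0,0,1]]'
```

```text
time_s: 23.83
ee_pos: [0.547, 0.048, -0.0064]
tool_rot: [0.0, 0.998, -0.06, 0.001]
wrist_force: [-0.1, -2.0, 5.4]
finger_gap: 0.005
```

```bash
python3 -m crank '[[0,-0.5,0,0,0,0,1],[0,-0.5,0,0,0,0,1],[0,-0.5,0,0,0,0,1],[0,-0.4,0,0,0,0,1],[0,-0.3,0,0,0,0,1],[0,0,0,0,0,0,1]]'; python3 -c "
from h import *
P1=[.5524,.0992,-.118]
print(w2j(P1,r.get_obs()['ee_pos']))"
```

```text
time_s: 24.33
ee_pos: [0.5496, 0.0696, -0.0064]
tool_rot: [0.0, 0.998, -0.06, 0.001]
wrist_force: [-0.1, -2.4, 6.5]
finger_gap: 0.007
[ 0.00067115 -0.02969913]
```

```bash
python3 - <<'E'
from h import *
P1=[.5524,.0992,-.118]
C=eyes.get_calibration('wrist');p,d=save('wrist','w9.png')
s,ds=save('scene','s9.png')
b=cv2.imread('pics/s9.png')[190:330,190:370]
cv2.imwrite('pics/m9.png',np.vstack([cv2.imread('pics/w9.png')[:300],cv2.resize(b,(560,300*0+436))[:300]]))
E
```

```text
(no output)
```

View pics/m9.png

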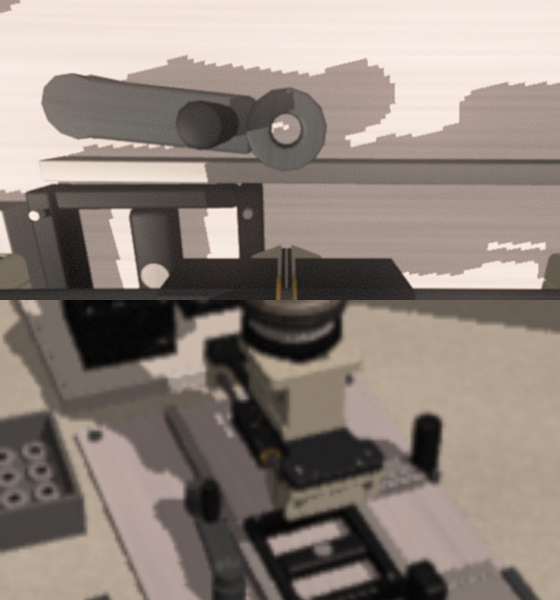

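The finger's tapered back pushes the pedal's end edge, which explains the slight upward force. The pedal (end at about col 263) has about 1 cm left to go.

```bash
python3 -m crank '[[0,-0.3,0,0,0,0,1],[0,-0.3,0,0,0,0,1],[0,-0.2,0,0,0,0,1],[0,0,0,0,0,0,1]]'; python3 -c "
from h import *
P1=[.5524,.0992,-.118]
print(w2j(P1,r.get_obs()['ee_pos']))"
```

```text
time_s: 24.77
ee_pos: [0.5505, 0.0773, -0.0064]
tool_rot: [0.0, 0.998, -0.06, 0.001]
wrist_force: [-0.5, -3.4, 6.0]
finger_gap: 0.006
[ 0.00067748 -0.02196456]
```

```bash
python3 -m crank '[[0,-0.2,0,0,0,0,1],[0,0,0,0,0,0,1]]'; python3 -m crank '[[0,-0.2,0,0,0,0,1],[0,0,0,0,0,0,1]]'; python3 -c "
from h import *
P1=[.5524,.0992,-.118]
print(w2j(P1,r.get_obs()['ee_pos']))"
```

```text
time_s: 24.93
ee_pos: [0.5508, 0.0792, -0.0064]
tool_rot: [0.0, 0.998, -0.06, 0.001]
wrist_force: [0.1, -3.0, 6.2]
finger_gap: 0.003
time_s: 25.1
ee_pos: [0.5509, 0.0811, -0.0065]
tool_rot: [0.0, 0.998, -0.06, 0.001]
wrist_force: [-0.7, -4.1, 5.2]
finger_gap: 0.0
[ 0.000677   -0.01813906]
```

```bash
python3 -m crank '[[0,-0.2,0,0,0,0,1],[0,0,0,0,0,0,1]]'; python3 -m crank '[[0,-0.2,0,0,0,0,1],[0,0,0,0,0,0,1]]'; python3 -c "
from h import *
P1=[.5524,.0992,-.118]
print(w2j(P1,r.get_obs()['ee_pos']))"
```

```text
time_s: 25.27
ee_pos: [0.5511, 0.0827, -0.0064]
tool_rot: [0.001, 0.998, -0.06, 0.001]
wrist_force: [-0.8, -5.4, 6.5]
finger_gap: 0.005
time_s: 25.43
ee_pos: [0.5508, 0.0832, -0.0065]
tool_rot: [0.002, 0.998, -0.06, -0.0]
wrist_force: [-2.5, -11.9, 8.5]
finger_gap: 0.006
[ 0.00027469 -0.01607077]
```

The push force jumped to 12 N and travel stopped, so it is home. Retreat, then check from above.

```bash
python3 -m crank '[[0,-0.1,0,0,0,0,1],[0,0,0,0,0,0,1],[0,1,0,0,0,0,1],[0,1.2,0,0,0,0,0],[0,1.5,-1.5,0,0,0,0],[0,0,-3,0,0,0,0],[0,0,-3,0,0,0,0],[0,0,-3,0,0,0,0],[0,0,-3,0,0,0,0],[0,0,-2,0,0,0,0],[0,-2,0,0,0,0,0],[0,-3,0,0,0,0,0],[0,-3,0,0,0,0,0],[0,0,0,0,0,0,0],[0,0,0,0,0,0,0],[0,0,0,0,0,0,0]]' && python3 - <<'E'
from h import *
P1=np.array([.5524,.0992,-.118])
C=eyes.get_calibration('wrist');p,d=save('wrist','w10.png')
print(w2j(P1,r.get_obs()['ee_pos']))
topof('wrist','busharm_pin',(.07,.09));topof('wrist','stopbar_grip',(.055,.08))
rr,cc=np.mgrid[0:250:2,0:560:2]
pts=[(a,b,world('wrist',(a,b),depth=d[a,b],C=C)) for a,b in zip(rr.ravel(),cc.ravel()) if d[a,b]>0]
sel=[(a,b,w) for a,b,w in pts if .02<w[2]<.034 and p[a,b].max()<75]
J=np.array([w2j(P1,w) for a,b,w in sel])*1000
m=(abs(J[:,0])<60)&(J[:,1]>-60)&(J[:,1]<112)
print('pedal dark extents',len(J[m]),np.percentile(J[m],[1,99],axis=0).round(1))
E
```

```text
time_s: 26.77
ee_pos: [0.5557, 0.1285, 0.1474]
tool_rot: [0.0, 0.998, -0.06, -0.001]
wrist_force: [0.2, -0.1, 0.2]
finger_gap: 0.896
[-1.38783174e-05  2.90187768e-02]
wrist busharm_pin 0.95 [116. 313.] 281 [0.6254 0.0854 0.0816] [ 71. -12.] [84.  1.] [77.7 -5.1]
wrist stopbar_grip 0.63 [220. 192.] 228 [0.5342 0.2313 0.0667] [-36. 111.] [-27. 141.] [-30.1 129. ]
pedal dark extents 1208 [[-44.9  -2.8]
 [ 43.1 104.1]]
```

View pics/w10.png

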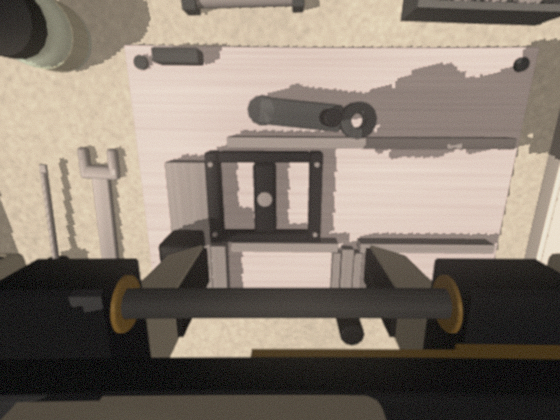

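The pedal's dark extents run from y −3 to 104 against the bar, so its centre is at about 50. Now the pin, at world (0.6254, 0.0854).

```bash
python3 -m crank '[[2.5,1.1,0,0,0,0,0],[2.5,1.1,0,0,0,0,0],[2.4,1.2,0,0,0,0,0],[0,0,2,0,0,0,0],[0,0,0,0,0,0,0],[0,0,0,0,0,0,0]]' && python3 -c "
from h import *
print(togo([.6254,.0854,.037]))"
```

```text
time_s: 27.52
ee_pos: [0.6243, 0.0856, 0.1267]
tool_rot: [0.0, 0.998, -0.061, -0.002]
wrist_force: [0.2, 0.1, 0.5]
finger_gap: 0.999
(array([0.15, 0.01, 8.97]), np.float64(-0.1211), array([-0.004,  0.   , -1.   ]))
```

```bash
python3 -m crank '[[0.1,0,2,0,0,0,0],[0,0,2,0,0,0,0.2],[0,0,2,0,0,0,0.4],[0,0,2,0,0,0,0.4],[0,0,1,0,0,0,0.4],[0,0,0,0,0,0,1],[0,0,0,0,0,0,1],[0,0,0,0,0,0,1],[0,0,0,0,0,0,1],[0,0,0,0,0,0,1],[0,0,0,0,0,0,1],[0,0,0,0,0,0,1],[0,0,0,0,0,0,1],[0,0,0,0,0,0,1]]'
```

```text
time_s: 28.68
ee_pos: [0.6265, 0.0855, 0.0381]
tool_rot: [0.0, 0.998, -0.06, 0.0]
wrist_force: [-1.0, -1.4, 1.2]
finger_gap: 0.14
```

```bash
python3 -m crank '[[0,0,0,0,0,0,1],[0,0,0,0,0,0,1]]'; python3 -c "
import numpy as np
t=np.linspace(.105,1.571,17);x=-5.5*np.sin(t);y=5.5*np.cos(t)
print(np.c_[np.diff(x),np.diff(y)].round(2).tolist())"
```

```text
time_s: 28.85
ee_pos: [0.6265, 0.0856, 0.0381]
tool_rot: [0.0, 0.998, -0.06, 0.0]
wrist_force: [0.4, -3.0, 2.9]
finger_gap: 0.14
[[-0.5, -0.08], [-0.49, -0.12], [-0.48, -0.17], [-0.46, -0.21], [-0.44, -0.25], [-0.41, -0.29], [-0.39, -0.32], [-0.35, -0.36], [-0.32, -0.39], [-0.28, -0.42], [-0.24, -0.44], [-0.2, -0.46], [-0.16, -0.48], [-0.11, -0.49], [-0.07, -0.5], [-0.02, -0.5]]
```

```bash
python3 -m crank '[[-0.5,-0.08,0,0,0,0,1],[-0.49,-0.12,0,0,0,0,1],[-0.48,-0.17,0,0,0,0,1],[-0.46,-0.21,0,0,0,0,1],[0,0,0,0,0,0,1],[0,0,0,0,0,0,1]]'; python3 -c "
from h import *
print(w2j([.5524,.0992,-.118],r.get_obs()['ee_pos']))"
```

```text
time_s: 29.35
ee_pos: [0.6077, 0.0927, 0.038]
tool_rot: [0.001, 0.998, -0.06, -0.0]
wrist_force: [-1.6, -7.1, 2.3]
finger_gap: 0.14
[5.56375886e-02 6.42397933e-05]
```

```bash
python3 -m crank '[[-0.44,-0.25,0,0,0,0,1],[-0.41,-0.29,0,0,0,0,1],[-0.39,-0.32,0,0,0,0,1],[-0.35,-0.36,0,0,0,0,1],[-0.32,-0.39,0,0,0,0,1],[-0.28,-0.42,0,0,0,0,1],[-0.24,-0.44,0,0,0,0,1],[-0.2,-0.46,0,0,0,0,1],[0,0,0,0,0,0,1],[0,0,0,0,0,0,1]]'; python3 -c "
from h import *
print(w2j([.5524,.0992,-.118],r.get_obs()['ee_pos']))"
```

```text
time_s: 30.18
ee_pos: [0.5812, 0.1251, 0.0376]
tool_rot: [0.001, 0.998, -0.06, -0.004]
wrist_force: [-12.6, -8.0, 8.7]
finger_gap: 0.141
[0.02555572 0.02910728]
```

```bash
python3 -m crank '[[-0.26,-0.48,0,0,0,0,1],[-0.21,-0.49,0,0,0,0,1],[-0.17,-0.5,0,0,0,0,1],[-0.1,-0.5,0,0,0,0,1],[0,0,0,0,0,0,1],[0,0,0,0,0,0,1]]'; python3 -c "
from h import *
print(w2j([.5524,.0992,-.118],r.get_obs()['ee_pos']))"
```

```text
time_s: 30.68
ee_pos: [0.5779, 0.1468, 0.0374]
tool_rot: [0.0, 0.998, -0.06, -0.003]
wrist_force: [-6.2, -2.2, 3.3]
finger_gap: 0.142
[0.01968739 0.05023215]
```

```bash
python3 -m crank '[[0,-0.2,0,0,0,0,1],[0,0,0,0,0,0,1],[0,0,0,0,0,0,1]]'; python3 -m crank '[[0,-0.2,0,0,0,0,1],[0,0,0,0,0,0,1],[0,0,0,0,0,0,1]]'; python3 -c "
from h import *
print(w2j([.5524,.0992,-.118],r.get_obs()['ee_pos']))"
```

```text
time_s: 30.93
ee_pos: [0.5778, 0.1469, 0.0374]
tool_rot: [0.002, 0.998, -0.06, -0.003]
wrist_force: [-8.1, -9.8, 5.2]
finger_gap: 0.143
time_s: 31.18
ee_pos: [0.5778, 0.147, 0.0374]
tool_rot: [0.003, 0.998, -0.06, -0.003]
wrist_force: [-9.5, -16.9, 7.2]
finger_gap: 0.141
[0.01961446 0.05043198]
```

The arm is at its stop: 17 N and no travel. Release carefully, rise, and check everything.

```bash
python3 -m crank '[[-0.2,0.25,0,0,0,0,0.6],[0,0,0,0,0,0,0.6],[0,0,0,0,0,0,0.6],[0,0,0,0,0,0,0.6],[0,0,0,0,0,0,0.6],[0,0,0,0,0,0,0.6],[0,0,-2,0,0,0,0.6],[0,0,-3,0,0,0,0.6],[0,0,-3,0,0,0,0.6],[-2,0,-3,0,0,0,0.6],[-3,0,0,0,0,0,0.6],[-2,0,0,0,0,0,0.6],[0,0,0,0,0,0,0.6],[0,0,0,0,0,0,0.6],[0,0,0,0,0,0,0.6]]' && python3 - <<'E'
from h import *
p,d=save('wrist','w11.png')
topof('wrist','busharm_pin',(.07,.09));topof('wrist','stopbar_grip',(.055,.08));topof('top','gate_knob',(.05,.08))
print(r.get_obs()['wrist_force'])
E
```

```text
time_s: 32.43
ee_pos: [0.5099, 0.1571, 0.1481]
tool_rot: [-0.0, 0.998, -0.06, 0.001]
wrist_force: [-0.2, -0.3, -0.2]
finger_gap: 0.399
wrist busharm_pin 0.87 [ 96. 289.] 275 [0.5829 0.1457 0.0817] [22. 43.] [35. 56.] [28.3 49.8]
wrist stopbar_grip 0.86 [192. 211.] 810 [0.5271 0.2282 0.0673] [-47. 110.] [-27. 141.] [-36.8 125.2]
wrist stopbar_grip 0.72 [ 96. 289.] 664 [0.5588 0.1489 0.0562] [-10.  36.] [35. 64.] [ 4.  50.1]
top gate_knob 0.62 [241. 241.] 36 [0.4219 0.0821 0.0674] [-133.  -41.] [-114.  -24.] [-124.   -32.3]
[-0.33233295 -0.66144711 -0.32948812]
```

View pics/w11.png

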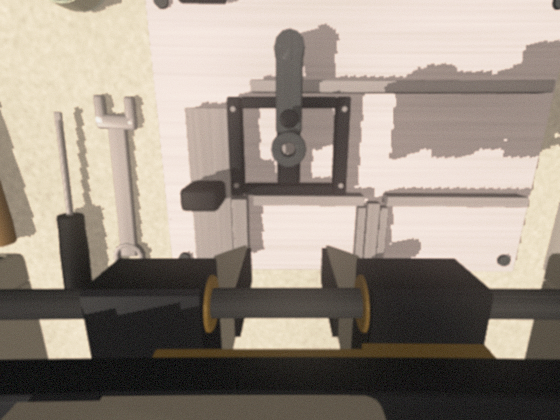

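Everything is in place: the arm (289,45→150) points straight across the pedal, the pedal abuts the bar, and the gripper is clear. I'm handing in.

```bash
python3 -c "
from station import ticket
print(ticket.hand_in())"
```

```text
the job is handed in; nothing more can be done
None
```

The job is done and handed in at about 32.5 s of the 61 s allowed. The waiting pedal was the long one. I opened the gate to its stop, slid the stop bar all the way towards the robot, pushed the pedal home and swung the bush arm to its stop.

**Stop forces:** each move ended at a firm stop with no further travel: gate 14 N, stop bar 20 N, pedal 12 N, bush arm 17 N.

**Last camera checks (jig frame):**

| Part | Measured | Expected |
|---|---|---|
| Gate knob, x | −124 mm | −125 mm |
| Bush-arm pin, y | 49.8 mm | 50 mm |
| Pedal, y extent (before the arm swing) | −3 to 104 mm | −5 to 105 mm |
| Wrist force (hand clear of everything) | about 0 N | 0 N |

**What failed or disagreed:**
- **First stop-bar grasp:** it missed because the fingertips really end about 25 mm above the reported TCP. I measured the offset in the images and corrected for it. The earlier gate pull had therefore held only the top of the knob, but the gate still reached its stop.
- **Stop-bar position:** the wrist camera put the grip at x −37 mm and the top camera at −40 mm, against −42 mm expected. The wrist camera also read the pin about 3 mm too far in x. After allowing for each camera's offset, the bar reads 1 to 2 mm off its stop, inside the 3 mm limit. I relied on the firm stop and did not push it again.
- **Pedal push:** I did it in two stages with the tool turned between them, to keep the gripper's body away from the stack on the tray and the bush arm's pin.

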